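# Stop-button check at the lab bench

## Task

Check the analyser's emergency stop: with the fingertips, press the mushroom head of the stop station in until it latches and take the hand off it, so that it is seen to stay down. Then push its grip bar round clockwise (seen from above) until the head pops back up, let it go, and finally press the small round reset button on the reset box fully in. Only push: do not grip or hammer the head, and leave the other things on the bench where they stand.

Things in the scene. Friction and masses are not known exactly. Their poses are not given: they have to be found in the camera images.
- mushroom: Grey mushroom head: disc 72 mm across and 14 mm thick with a raised straight grip bar 64 mm long, 14 mm wide, 20 mm above the middle of the disc and 23 mm above its rim, one piece with it. Origin: centre of the bar's flat top, on the axis about which the head turns, 122 mm above the bench while out; x along the bar, y across it, z up. Disc's underside is 32 mm below the origin.
- press (a joint): How far the head is pushed in (m): 0 out, 0.011 at the stop. A spring pushes it out with 3 N at 0 and 6 N at the stop; a catch on the way adds about 2 N, so pressing takes about 8 N. The catch snaps in at about 0.009; let go, the head stays down at about 0.0085.
- twist (a joint): Turn of the head (rad): 0 at rest, positive clockwise from above, stop at 0.9. A weak spring turns it back to 0 (0.03 N m at 0, 0.08 N m at 0.6: about 3.5 N pushed on the bar 23 mm from the axis). The latched head comes free at about 0.55 and springs up about 8 mm; let go, it turns back to 0.
- station: Stop station: white box 110 x 110 x 60 mm bolted to the bench, with a steel collar 48 mm across and 17 mm high on top around the head's stem. Origin at the centre of its underside on the bench, x and y along its sides, z up; the mushroom head sits over its centre with the bar along x.
- pod: Reset box: white box 80 x 80 x 55 mm bolted to the bench with the reset button in the middle of its top. Origin at the centre of its underside, z up.
- reset_top (a point): Centre of the top of the reset button: a flat grey disc 28 mm across in a steel ring 44 mm across and 12 mm high on the reset box. Unpressed it lies 77 mm above the bench, 10 mm above the ring.
- reset (a joint): Travel of the reset button (m): 0 out, 0.006 fully in; it springs back. Fully in takes 5 N.
- mixer: Tube mixer, a bystander bolted to the bench: white box 90 x 110 x 50 mm with a round rubber cup 68 mm across on top, 82 mm high in all. Origin at the centre of its underside.
- vial: Loose bystander near the stop station: small glass jar with white cap, 28 mm across, 50 mm high, 40 g. Origin at the centre of its underside.
- jar: Loose bystander near the reset box: jar with white cap, 48 mm across, 60 mm high. Origin at the centre of its underside.
- rack: Loose bystander: orange pipette-tip rack 80 x 120 x 45 mm. Origin at the centre of its underside.
- tissues: Loose bystander: box of wipes 110 x 120 x 80 mm. Origin at the centre of its underside.
- dishlid: Loose bystander: round dark teal lid 104 mm across, 12 mm high. Origin at the centre of its underside.
- wash: Loose bystander: bottle 60 mm across, 140 mm high. Origin at the centre of its underside.

How it is judged:
On the way, in this order (a step that is already met when the one before it is completed fails the run):
1. the head is latched in, pressed at least 7 mm with nothing touching it (value of joint press above 0.007 m and contact force between anything else and mushroom below 0.2 N), for 0.2 s.
2. the head has been twisted free: it is out again to within 2 mm, its bar turned back to within 0.12 rad, nothing touching it (value of joint press below 0.002 m and value of joint twist below 0.12 rad and contact force between anything else and mushroom below 0.2 N), for 0.1 s.
3. the reset button is pressed in at least 4 mm (value of joint reset above 0.004 m), for 0.05 s.
At the end, for the whole second after the job is handed in: The mushroom head is out (within 2 mm) with its bar turned back (within 0.12 rad), the reset button is out again (within 1.5 mm), and every loose thing is within 20 mm of where it stood (value of joint press below 0.002 m and value of joint twist below 0.12 rad and value of joint reset below 0.0015 m and distance of each of vial, jar, rack, tissues, dishlid, wash from where it was at the start of the episode below 0.02 m); the robot touches nothing.
It fails at once if the head is gripped or hammered: the fingers bear on it with more than 35 N (contact force between the fingers and mushroom above 35 N).
It fails at once if a bystander is lifted, knocked over or pushed more than 20 mm (distance of any of vial, jar, rack, tissues, dishlid, wash from where it was at the start of the episode above 0.02 m or angle between any of vial, jar, rack, tissues, dishlid, wash's own z axis and vertical above 0.5 rad).
It also fails if it takes over 48 s, if anything falls off the work surface, if the arm or the gripper's body presses on something with over 40 N, if the wrist force passes 120 N, or if a joint passes its speed limit or range.

## Robot

A 6-joint arm with a two-finger parallel gripper is mounted at the origin on the work surface. World frame = base frame: x ahead of the robot, y to its left, z up, the work surface at z = 0. Lengths are in m, angles in rad, forces in N, time in s.
With the tool pointing down it reaches from about 0.35 to 0.975 m from the base axis. Payload 17.4 kg.
Tool frame: the origin (TCP) lies between the finger pads; the fingertips stand 8 mm ahead of it and the grasp point (between the pads) lies 11 mm behind it; z points along the fingers, x is the direction in which the jaws open and shut, and the axes are right-handed (so a half turn about z gives the same grasp; the last joint's range is limited). The gripper opens to 85 mm and grips with 20 to 120 N. Pads are 22 mm wide; open, the fingers measure 114 mm over their backs; the gripper's body (76 mm by 85 mm) begins 54 mm behind the grasp point. The pads swing forward as they close: fully open they stand 13 mm farther back than shut.
Start: joints at [1.101, 0.116, 1.442, -0, 1.584, -0.038], TCP at [0.283, 0.613, 0.239] pointing down, gripper open.
Joint ranges: [-2.83, 2.83], [-0.83, 2.19], [0.07, 2.5], [-1.14, 4.28], [0.01, 3], [-2.97, 2.97]. Speed limits (rad/s): [1.89, 1.89, 2.22, 3.14, 3.14, 3.14].

## Interface

Orientations are given as a unit quaternion [x, y, z, w].
In Python, from cell import bot, vision, workorder gives the robot as it stands. The module is installed in compiled form; this text tells all that it offers.
- The arm moves only by the tool servo_tool, never from a script. Its argument "commands" is text: rows parted by semicolons, each of 4 numbers parted by spaces: the shift along the tool's x, y, z in units of 30 mm (1.0 is 30 mm), then the turn about the tool's z in units of 6 degrees (1.0 is 6 degrees). A call has exactly 5 rows; each row is the pose to reach, as a shift and turn from the pose commanded when the call began, along the tool's axes at that moment; what a row does not reach only later rows make up. A row lasts 1/12 s, in which the tool goes at most 41.7 mm and 7.16 degrees, less where a joint would pass 70% of its speed; a pose out of reach is approached as far as the arm can. A call with a gripper value outside its range is refused whole. "hand" is the finger opening in mm, from 0 to 85.4, set as the call begins (left out, the last holds). The fingers move at their own pace and stop on an object; "force" is the grip in N (left out, the last holds). Time passes only in rows, so rows that repeat a pose let the fingers close, or fill a call up. It gives the time, the measured TCP pose, the force and the opening at its end, in the units of the state.
- bot.get_state(): the state, without advancing time (a new reading comes with each control period).
- vision.snapshot(name): name is "scene" or "side" or "wrist"; returns a dict with "frame" (480x640x3 uint8, blue, green, red), "depth" (480x640 float32, m along the optical axis (not along the pixel's ray), 0 where there is no reading), "mtx" (3x3 intrinsics, pixels), "R" (3x3) and "t" (3): a world point X has camera coordinates R X + t. Camera axes: x right, y down, z forward; pixel columns grow to the right and rows downward; lengths in m; the calibration is good to about 2 mm. A picture is of the moment at which its call begins.
- workorder.close_job(): hands the job in, once; it reports no verdict.
Trained networks look in the newest picture that a camera, given by its name, has taken for a name from the list of things; names that differ only in an ending like _2 or _b are one class to them, and where a whole thing is asked for, a point or a joint stands for the part that bears it (a point fixed in the world has none). Each returns a list of dicts, best first, with "confidence" (0 to 1); they miss things now and then, are a little off and sometimes report something else, mostly with a low value. They report only what shows in the picture. A call takes as long as a camera call.
- vision.find_in(label, camera): "position" ([row, column] in pixels, amid what is visible of it).
- vision.outline_of(label, camera): "pixels" (480x640 bool, what is visible of it) and "position" ([row, column] in pixels, amid what is visible of it).
- vision.place_of(label, camera): "position" ([row, column] in pixels: a listed point, or the origin of a listed thing).
The state is a dict: "time_s": time; "qpos": joint angles; "joint_vel": joint speeds; "joint_torque": joint torques, N m; "tool_pos": TCP position; "eef_rot": TCP orientation; "ft_force": force on the tool from outside, world axes, zero at the start; "wrist_torque": the same for the moment, N m; "opening": finger opening in m.
Only numpy, scipy, OpenCV 4.12 (cv2) and the standard library are available. Lean on these libraries where they do the work, as an engineer would, in place of code of your own. Each camera call takes 0.05 s, during which the arm holds its last target. There are 200 camera calls.

## Working session

There is one attempt and no reset: what is moved stays moved. The work goes in short steps, Python scripts to look and compute and a tool call to move; the robot and the scene stay as the last step left them, time stands still between calls to the robot, and variables do not carry over. Pictures are saved under pics/ and viewed, about 8 in all and at most 12, crops included, and the job is handed in when it is done.

Besides the shell and the picture viewer there is one more tool, called after "Request:" as name(argument=value, ...) on one line, values as JSON. servo_tool: Moves the arm, as the interface text tells. Its arguments: {"type":"object","properties":{"commands":{"type":"string"},"hand":{"type":"number"},"force":{"type":"number"}},"required":["commands"]}

```bash
mkdir -p pics
cat > h.py <<'E'
import numpy as np, cv2
from cell import bot, vision, workorder
from scipy.spatial.transform import Rotation as Ro
def ray(s,p,z):
    # pixel [row,col] -> world point on plane z
    R,t=np.array(s["R"]),np.array(s["t"]).ravel()
    d=R.T@np.linalg.solve(s["mtx"],[p[1],p[0],1.]); c=-R.T@t
    return c+d*(z-c[2])/d[2]
def cloud(s):
    v,u=np.mgrid[:480,:640]; d=s["depth"]
    P=np.stack([u*d,v*d,d],-1)@np.linalg.inv(s["mtx"]).T
    return (P-np.array(s["t"]).ravel())@np.array(s["R"])
E
python3 - <<'E'
from h import *
st=bot.get_state(); print({k:np.round(v,3) for k,v in st.items()})
ss={}
for c in ("scene","side"):
    s=ss[c]=vision.snapshot(c); cv2.imwrite(f"pics/{c}0.png",s["frame"])
    for n,z in (("mushroom",.122),("reset_top",.077),("station",0),("pod",0),("vial",0),("jar",0),("mixer",0),("wash",0),("tissues",0),("rack",0)):
        r=vision.place_of(n,c)
        for q in r[:1]: print(c,n,round(q["confidence"],2),np.round(q["position"]),np.round(ray(s,q["position"],z),3))
cv2.imwrite("pics/both.png",cv2.resize(np.vstack([ss[c]["frame"] for c in ss]),(600*640//960,600)) )
E
```

```text
{'time_s': np.float64(0.0), 'qpos': array([ 1.101,  0.117,  1.442, -0.   ,  1.584, -0.038]), 'joint_vel': array([ 0.002,  0.   , -0.001, -0.   ,  0.001, -0.001]), 'joint_torque': array([ 0.0000e+00, -7.3200e+01, -6.3249e+01, -0.0000e+00,  6.0000e-03,
       -0.0000e+00]), 'tool_pos': array([0.282, 0.613, 0.239]), 'eef_rot': array([ 0.842,  0.539, -0.001,  0.   ]), 'ft_force': array([-0.027,  0.579, -0.554]), 'wrist_torque': array([ 0.004, -0.012, -0.028]), 'opening': np.float64(0.085)}
scene mushroom 0.69 [197. 340.] [0.497 0.016 0.122]
scene reset_top 0.55 [238. 456.] [0.521 0.278 0.077]
scene station 0.91 [238. 336.] [0.499 0.009 0.   ]
scene pod 0.62 [260. 451.] [0.511 0.277 0.   ]
scene vial 0.44 [217. 361.] [0.405 0.049 0.   ]
scene jar 0.85 [288. 470.] [0.588 0.321 0.   ]
scene mixer 0.75 [249. 230.] [ 0.595 -0.224  0.   ]
scene wash 0.94 [305. 199.] [ 0.772 -0.219  0.   ]
scene tissues 0.7 [342. 343.] [0.792 0.09  0.   ]
scene rack 0.91 [350. 453.] [0.758 0.295 0.   ]
side mushroom 0.77 [242. 378.] [0.497 0.014 0.122]
side reset_top 0.61 [365. 342.] [0.518 0.273 0.077]
side pod 0.77 [404. 342.] [0.514 0.277 0.   ]
side vial 0.9 [312. 421.] [0.406 0.044 0.   ]
side jar 0.8 [418. 278.] [0.601 0.318 0.   ]
side mixer 0.71 [226. 343.] [ 0.594 -0.23   0.   ]
side wash 0.97 [219. 267.] [ 0.778 -0.224  0.   ]
side tissues 0.7 [304. 214.] [0.784 0.101 0.   ]
```

Run:
```python
import cv2,numpy as np
a=cv2.imread("pics/scene0.png");b=cv2.imread("pics/side0.png")
A=cv2.resize(a[130:330,240:520],(784,560));cv2.imwrite("pics/scene_crop.png",A)
```

```text
(no output)
```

View pics/scene_crop.png

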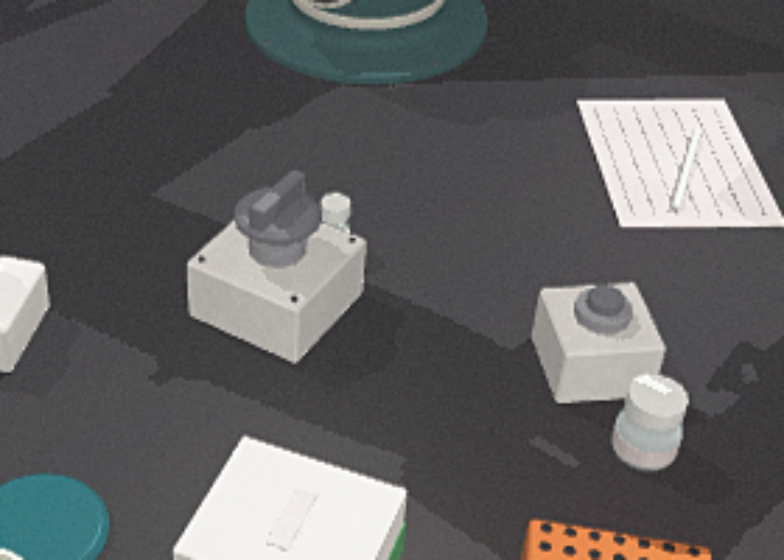

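View pics/side0.png

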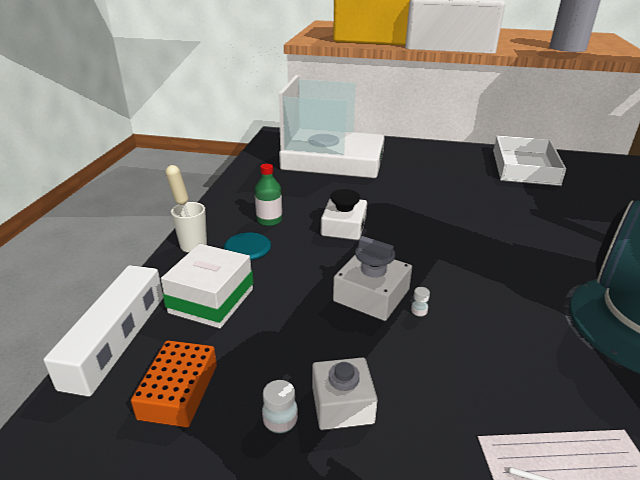

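The scene crop shows the station around (275,280) with its grip bar running diagonally from (262,210) to (292,183). The vial is just behind it at (335,210), and the reset button is at (605,300). The side view agrees: head (375,250), vial (421,302), reset button (343,375), jar (280,405). Next I'll get the bar's yaw from depth.

Run:
```python
from h import *
for c in ("scene","side"):
    s=vision.snapshot(c); P=cloud(s); ok=s["depth"]>0
    def sel(x,y,r,a,b): return P[ok&(np.hypot(P[...,0]-x,P[...,1]-y)<r)&(P[...,2]>a)&(P[...,2]<b)]
    b=sel(.497,.015,.06,.115,.13); w=np.linalg.svd(b[:,:2]-b[:,:2].mean(0))[2][0] if len(b)>5 else 0
    print(c,"bar",len(b),b.mean(0).round(4),np.degrees(np.arctan2(w[1],w[0])),cv2.minAreaRect((b[:,:2]*1000).astype(np.float32)))
    b=sel(.498,.012,.09,.05,.065); print(" box",cv2.minAreaRect((b[:,:2]*1000).astype(np.float32)))
    b=sel(.52,.277,.03,.071,.085); print(" reset",len(b),b.mean(0).round(4),np.ptp(b,0)); 
    for n,x,y in (("vial",.405,.046),("jar",.595,.32)):
        b=sel(x,y,.045,.035,.07); print(n,len(b),b.min(0).round(3),b.max(0).round(3))
```

```text
scene bar 132 [0.5021 0.0135 0.1197] -20.393317772139845 ((500.8551025390625, 12.29188346862793), (16.244361877441406, 62.0974235534668), 70.53504180908203)
 box ((484.1814270019531, 19.905311584472656), (111.20709228515625, 145.6256866455078), 69.15234375)
 reset 103 [0.5151 0.2767 0.075 ] [0.02670668 0.02591233 0.00855922]
vial 100 [0.395 0.031 0.035] [0.425 0.057 0.051]
jar 405 [0.573 0.299 0.035] [0.618 0.341 0.062]
side bar 241 [0.4991 0.0172 0.1203] 160.85633066392606 ((499.8736877441406, 14.722795486450195), (16.061370849609375, 63.25362014770508), 70.37578582763672)
 box ((482.8462219238281, 21.324607849121094), (113.51700592041016, 143.52084350585938), 69.09736633300781)
 reset 275 [0.5131 0.2801 0.0764] [0.02721618 0.02748636 0.00903735]
vial 208 [0.397 0.029 0.035] [0.448 0.06  0.056]
jar 959 [0.575 0.3   0.035] [0.617 0.344 0.063]
```

Request:
servo_tool(commands="-0.94 0.94 0 0;-1.88 1.88 0 0;-2.82 2.82 0 0;-3.76 3.76 0 0;-4.7 4.7 0 0", hand=0, force=20)

```text
time_s: 1.62
tool_pos: [0.3517, 0.4243, 0.2392]
eef_rot: [0.842, 0.539, 0.0, 0.0]
ft_force: [-0.3, -0.4, 1.2]
opening: 0.0257
```

Request:
servo_tool(commands="-0.94 0.94 0 0;-1.88 1.88 0 0;-2.82 2.82 0 0;-3.76 3.76 0 0;-4.7 4.7 0 0")

```text
time_s: 2.03
tool_pos: [0.4207, 0.2371, 0.2396]
eef_rot: [0.842, 0.539, 0.0, 0.0]
ft_force: [1.8, 0.1, -0.8]
opening: -0.0001
```

Request:
servo_tool(commands="-0.94 0.94 0 -0.1;-1.88 1.88 0 -0.2;-2.82 2.82 0 -0.4;-3.76 3.76 0 -0.6;-4.7 4.7 0 -0.7")

```text
time_s: 2.45
tool_pos: [0.4898, 0.0498, 0.2397]
eef_rot: [0.822, 0.57, 0.0, 0.0]
ft_force: [0.0, 0.6, 0.9]
opening: -0.0001
```

```bash
cat > w.py <<'E'
from h import *
import sys
def go(x,y,z):
    st=bot.get_state(); R=Ro.from_quat(st["eef_rot"]); d=R.inv().apply(np.array([x,y,z])-st["tool_pos"])
    ya=R.apply([1,0,0]); print("t",st["time_s"],"tcp",np.round(st["tool_pos"],4),"xyaw",np.degrees(np.arctan2(ya[1],ya[0])).round(2),"tilt",np.round(R.apply([0,0,1]),3),"F",np.round(st["ft_force"],2),"| units",(d/.03).round(3))
E
python3 - <<'E'
from w import *
go(.4995,.0145,.18)
s=vision.snapshot("wrist"); cv2.imwrite("pics/w1.png",s["frame"])
for n,z in (("mushroom",.122),("vial",0)):
    for q in vision.place_of(n,"wrist")[:1]: print(n,q["confidence"],q["position"],ray(s,q["position"],z))
P=cloud(s); ok=s["depth"]>0
b=P[ok&(np.hypot(P[...,0]-.5,P[...,1]-.0145)<.05)&(P[...,2]>.115)&(P[...,2]<.13)]
if len(b)>5: print(len(b),b.mean(0),cv2.minAreaRect((b[:,:2]*1000).astype(np.float32)))
E
```

```text
t 2.45 tcp [0.4898 0.0498 0.2397] xyaw 69.53 tilt [ 0.001  0.    -1.   ] F [0.03 0.55 0.88] | units [-0.992  0.712  1.99 ]
mushroom 0.88 [262.3, 275.4] [0.4971502  0.01270789 0.122     ]
vial 0.93 [128.6, 284.7] [0.40973723 0.04433105 0.        ]
1514 [0.49545062 0.01459218 0.12071096] ((497.2476806640625, 13.48556900024414), (14.227804183959961, 63.548091888427734), 70.05547332763672)
```

View pics/w1.png

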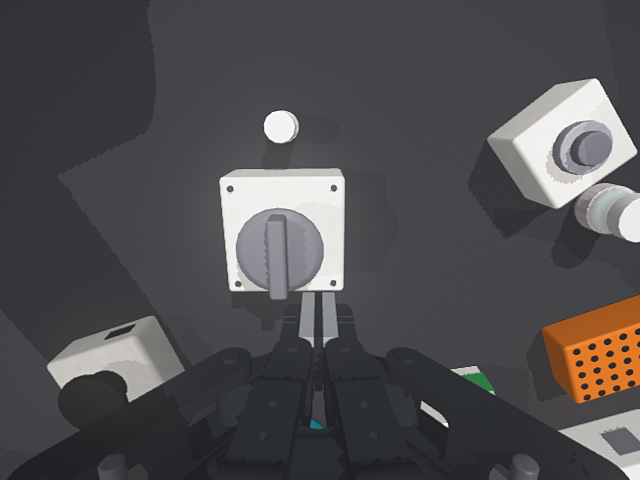

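The wrist view shows the bar running vertically at (277,255), the vial beyond it at (281,127), and the closed fingertips at (318,300). The estimates agree on a head centre of about (0.4975, 0.0138) and a yaw of -20°. I'll descend above the centre.

Request:
servo_tool(commands="-0.6 0.4 0.6 0;-1.03 0.66 1.4 0;-1.03 0.66 2.4 0;-1.03 0.66 3.0 0;-1.03 0.66 3.15 0")

```text
time_s: 3.02
tool_pos: [0.4959, 0.0167, 0.1416]
eef_rot: [0.822, 0.57, -0.002, -0.001]
ft_force: [0.1, 0.9, -0.9]
opening: 0.0003
```

Request:
servo_tool(commands="0 0 0.13 0;0 0 0.26 0;0 0 0.39 0;0 0 0.5 0;0 0 0.5 0")

```text
time_s: 3.43
tool_pos: [0.4975, 0.0161, 0.13]
eef_rot: [0.822, 0.57, 0.0, 0.0]
ft_force: [0.5, 0.6, 1.8]
opening: -0.0001
```

```bash
python3 -c "
from w import *
go(.4975,.0138,.119)"
```

```text
t 3.4333 tcp [0.4975 0.0161 0.13  ] xyaw 69.48 tilt [ 0.001  0.    -1.   ] F [0.46 0.61 1.82] | units [-0.073  0.028  0.366]
```

Request:
servo_tool(commands="-0.06 0 0 0;-0.06 0 0.1 0;-0.06 0 0.2 0;-0.06 0 0.28 0;-0.06 0 0.33 0")

```text
time_s: 3.85
tool_pos: [0.497, 0.0142, 0.1202]
eef_rot: [0.822, 0.57, 0.0, 0.0]
ft_force: [-0.1, 0.6, 4.9]
opening: -0.0
```

Request:
servo_tool(commands="0 0 0.01 0;0 0 0.02 0;0 0 0.03 0;0 0 0.04 0;0 0 0.04 0")

```text
time_s: 4.27
tool_pos: [0.4969, 0.0142, 0.1191]
eef_rot: [0.822, 0.57, 0.0, 0.0]
ft_force: [0.6, -0.5, 6.2]
opening: 0.0001
```

Request:
servo_tool(commands="0 0 0.03 0;0 0 0.03 0;0 0 -0.3 0;0 0 -0.8 0;0 0 -1.2 0")

```text
time_s: 4.68
tool_pos: [0.4966, 0.0143, 0.1557]
eef_rot: [0.822, 0.57, -0.0, -0.0]
ft_force: [0.8, -0.5, -0.5]
opening: 0.0002
```

Request:
servo_tool(commands="0 0 0 0;0 0 0 0;0 0 0 0;0 0 0 0;0 0 0 0")

```text
time_s: 5.1
tool_pos: [0.4964, 0.0143, 0.154]
eef_rot: [0.822, 0.57, -0.0, -0.0]
ft_force: [-1.0, -0.1, -0.1]
opening: 0.0
```

```bash
cat >> w.py <<'E'
def head():
    for c in ("wrist","side","scene"):
        s=vision.snapshot(c); P=cloud(s); ok=s["depth"]>0
        b=P[ok&(np.hypot(P[...,0]-.4975,P[...,1]-.0138)<.034)&(P[...,2]>.085)&(P[...,2]<.127)]
        if len(b)<20: print(c,len(b)); continue
        zt=np.percentile(b[:,2],97); t=b[b[:,2]>zt-.007]
        print(c,len(b),"top",zt.round(4),"rim",np.percentile(b[:,2],[10,30]).round(4),t.mean(0).round(4),cv2.minAreaRect((t[:,:2]*1000).astype(np.float32)))
E
python3 -c "
from w import *
head();go(.4975,.0138,.113)"
```

```text
wrist 8771 top 0.114 rim [0.0929 0.0944] [0.4837 0.0184 0.1129] ((485.2763977050781, 17.661190032958984), (13.985856056213379, 38.327484130859375), 69.96314239501953)
side 759 top 0.1148 rim [0.0929 0.0957] [0.499  0.0172 0.1126] ((499.8417663574219, 15.063194274902344), (15.825596809387207, 63.05072021484375), 70.15138244628906)
scene 479 top 0.114 rim [0.0918 0.0938] [0.5023 0.0136 0.112 ] ((499.3392028808594, 13.229652404785156), (15.41351318359375, 63.78605651855469), 68.44635009765625)
t 5.25 tcp [0.4966 0.0143 0.1544] xyaw 69.46 tilt [-0. -0. -1.] F [-0.24 -1.33  0.06] | units [-0.004  0.034  1.379]
```

Latched: the top is at 0.114 and nothing is touching the head. Next I'll go beside the bar at the end away from the vial.

Request:
servo_tool(commands="0.5 0.5 0 0;0.95 0.93 0 0;0.95 0.93 0.5 0;0.95 0.93 1.1 0;0.95 0.93 1.4 0")

```text
time_s: 5.67
tool_pos: [0.5323, 0.0313, 0.1105]
eef_rot: [0.822, 0.57, -0.001, -0.001]
ft_force: [-0.7, 0.4, -1.4]
opening: -0.0002
```

Request:
servo_tool(commands="0 0 0 0;0 0 0 0;0 0 0 0;0 0 0 0;0 0 0 0")

```text
time_s: 6.08
tool_pos: [0.5332, 0.0311, 0.1136]
eef_rot: [0.822, 0.57, 0.001, 0.0]
ft_force: [0.7, 0.6, 0.4]
opening: 0.0003
```

Run:
```python
from w import *
go(.498,.014,.112)
s=vision.snapshot("wrist"); cv2.imwrite("pics/w2.png",s["frame"])
```

```text
t 6.0833 tcp [0.5332 0.0311 0.1136] xyaw 69.46 tilt [ 0.001 -0.    -1.   ] F [0.69 0.59 0.39] | units [-0.946 -0.897  0.053]
```

View pics/w2.png

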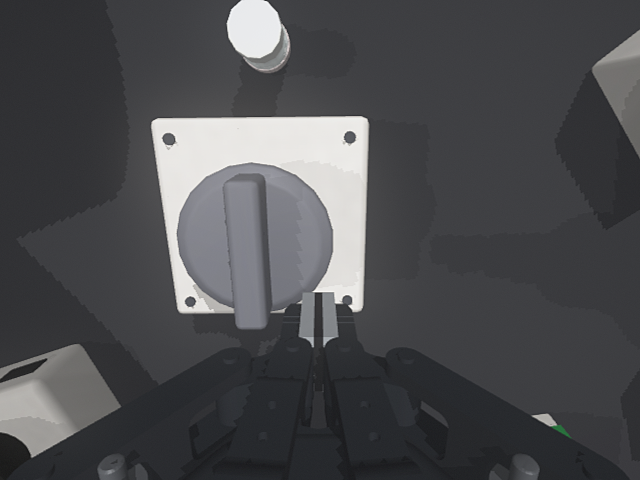

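The wrist view shows the fingertips at (318,300), to the right of the bar's near end (255,325). The gap is about 34 px, roughly 12 mm, and the pad overlaps the bar end. I'll push toward -x.

Request:
servo_tool(commands="-0.1 0 0.04 0;-0.2 0 0.05 0;-0.3 0 0.05 0;-0.4 0 0.05 0;-0.45 0 0.05 0")

```text
time_s: 6.55
tool_pos: [0.5281, 0.0184, 0.1113]
eef_rot: [0.822, 0.57, 0.0, -0.0]
ft_force: [3.0, 4.6, -1.9]
opening: -0.0001
```

Request:
servo_tool(commands="-0.05 0 0 0;-0.1 0 0 0;-0.15 0 0 0;-0.2 0 0 0;-0.2 0 0 0")

```text
time_s: 6.97
tool_pos: [0.5261, 0.0127, 0.1115]
eef_rot: [0.822, 0.57, 0.0, 0.0]
ft_force: [2.7, 2.6, 2.3]
opening: 0.0005
```

```bash
python3 -c "
from w import *
head();go(.498,.014,.112)"
```

```text
wrist 19553 top 0.1208 rim [0.0985 0.1   ] [0.4988 0.0153 0.1188] ((505.4100646972656, 20.96630096435547), (36.10406494140625, 63.81232833862305), 44.084320068359375)
side 745 top 0.1229 rim [0.1    0.1026] [0.5017 0.0205 0.1205] ((497.74713134765625, 19.08542251586914), (42.87616729736328, 53.46549987792969), 69.09416198730469)
scene 239 top 0.12 rim [0.0983 0.1001] [0.5206 0.0059 0.1186] ((512.809814453125, 20.20191192626953), (33.323055267333984, 59.964576721191406), 30.842662811279297)
t 7.1167 tcp [0.5261 0.0129 0.1113] xyaw 69.46 tilt [ 0. -0. -1.] F [3.41 1.85 2.99] | units [-0.294 -0.89  -0.024]
```

Popped up: the top is back at about 0.121. I'll back off sideways, then lift.

Request:
servo_tool(commands="0.2 0 -0.02 0;0.5 0 -0.05 0;0.9 0 -0.1 0;1.2 0 -0.4 0;1.2 0 -1.2 0")

```text
time_s: 7.53
tool_pos: [0.5378, 0.0485, 0.1449]
eef_rot: [0.821, 0.57, -0.002, -0.001]
ft_force: [-0.5, -0.3, -0.9]
opening: -0.0002
```

Request:
servo_tool(commands="0 0 0 0;0 0 -0.2 0;0 0 -0.2 0;0 0 -0.2 0;0 0 -0.2 0")

```text
time_s: 7.95
tool_pos: [0.5384, 0.0467, 0.1527]
eef_rot: [0.822, 0.57, -0.0, -0.0]
ft_force: [0.4, 0.6, -0.7]
opening: 0.0002
```

```bash
python3 -c "
from w import *
head();go(.517,.277,.16)"
```

```text
wrist 12659 top 0.1218 rim [0.1008 0.1023] [0.4956 0.0151 0.1206] ((497.26800537109375, 13.31410026550293), (14.79054069519043, 63.43693542480469), 70.04290771484375)
side 769 top 0.1228 rim [0.1007 0.1033] [0.499  0.0172 0.1205] ((499.52093505859375, 14.50259017944336), (17.315277099609375, 63.00114822387695), 70.20447540283203)
scene 403 top 0.1216 rim [0.0993 0.1014] [0.5085 0.0106 0.1195] ((501.0765686035156, 12.579410552978516), (14.967117309570312, 59.59403610229492), 70.11638641357422)
t 8.1 tcp [0.5384 0.0466 0.1527] xyaw 69.45 tilt [-0.001 -0.    -1.   ] F [-0.34  0.3   0.4 ] | units [ 6.941 -3.365 -0.242]
```

The head is out, and the bar is back at its original yaw with nothing touching it. Next is the reset button. I'll stop short of it so it stays in the wrist view.

Request:
servo_tool(commands="1.1 -0.5 0 0;2.2 -1.0 -0.2 0;3.3 -1.6 -0.4 0;4.4 -2.1 -0.5 0;5.5 -2.6 -0.5 0")

```text
time_s: 8.52
tool_pos: [0.5232, 0.2302, 0.1689]
eef_rot: [0.822, 0.57, 0.0, 0.0]
ft_force: [0.5, -0.9, 0.3]
opening: -0.0003
```

Run:
```python
from w import *
s=vision.snapshot("wrist"); cv2.imwrite("pics/w3.png",s["frame"])
for q in vision.place_of("reset_top","wrist")[:1]: print(q["confidence"],q["position"],ray(s,q["position"],.077))
P=cloud(s); ok=s["depth"]>0
b=P[ok&(np.hypot(P[...,0]-.517,P[...,1]-.277)<.03)&(P[...,2]>.072)&(P[...,2]<.085)]
if len(b)>5: print(len(b),b.mean(0),np.ptp(b,0),cv2.minEnclosingCircle((b[:,:2]*1000).astype(np.float32)))
go(.517,.277,.1)
```

```text
0.69 [210.4, 381.5] [0.51315067 0.27660638 0.077     ]
1413 [0.51070309 0.27688763 0.07592293] [0.02709001 0.02725392 0.00642768] ((511.51104736328125, 277.0290222167969), 13.95504379272461)
t 8.6167 tcp [0.5227 0.2324 0.168 ] xyaw 69.66 tilt [-0.     0.001 -1.   ] F [-0.92 -0.48 -0.34] | units [ 1.328 -0.694  2.268]
```

View pics/w3.png

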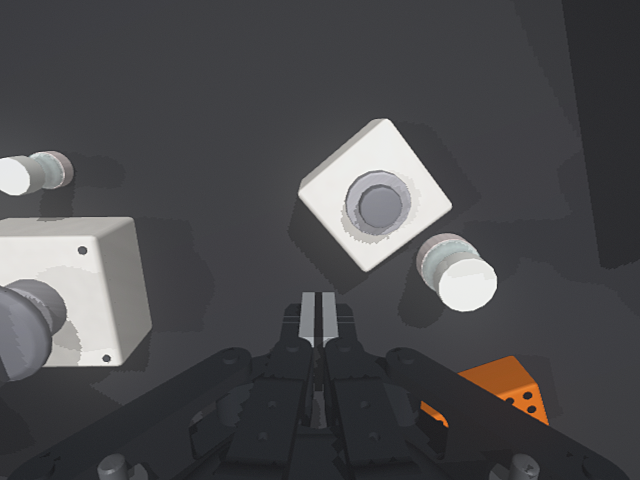

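The wrist view shows the reset button at (381,207) and the jar at (460,275), well clear. The button centre is about (0.5125, 0.277).

Request:
servo_tool(commands="0.8 -0.5 0 0;1.27 -0.84 0.8 0;1.27 -0.84 1.7 0;1.27 -0.84 2.4 0;1.27 -0.84 2.5 0")

```text
time_s: 9.03
tool_pos: [0.5116, 0.272, 0.0889]
eef_rot: [0.822, 0.57, -0.003, -0.0]
ft_force: [-0.1, 0.7, -0.6]
opening: 0.0001
```

Request:
servo_tool(commands="0 0 0.1 0;0 0 0.1 0;0 0 0.1 0;0 0 0.1 0;0 0 0.1 0")

```text
time_s: 9.45
tool_pos: [0.5138, 0.2731, 0.0914]
eef_rot: [0.822, 0.57, 0.001, 0.0]
ft_force: [-0.5, 0.3, -0.4]
opening: -0.0001
```

```bash
python3 -c "
from w import *
go(.5125,.277,.0785)"
```

```text
t 9.45 tcp [0.5138 0.2731 0.0914] xyaw 69.44 tilt [ 0.002  0.001 -1.   ] F [-0.49  0.3  -0.41] | units [ 0.108 -0.086  0.431]
```

Request:
servo_tool(commands="0.1 -0.08 0.1 0;0.1 -0.08 0.2 0;0.1 -0.08 0.3 0;0.1 -0.08 0.36 0;0.1 -0.08 0.4 0")

```text
time_s: 9.87
tool_pos: [0.5123, 0.2771, 0.0788]
eef_rot: [0.822, 0.57, 0.001, -0.0]
ft_force: [-6.5, 1.8, 18.7]
opening: -0.0002
```

Request:
servo_tool(commands="0 0 0.01 0;0 0 0.02 0;0 0 0.03 0;0 0 0.03 0;0 0 0.03 0")

```text
time_s: 10.28
tool_pos: [0.5123, 0.2771, 0.0788]
eef_rot: [0.822, 0.57, 0.001, -0.0]
ft_force: [-6.0, 0.4, 16.9]
opening: -0.0002
```

The button is on its stop: the tip is at 0.071 and the force is about 17 N. Retreating.

Request:
servo_tool(commands="0 0 -0.3 0;0 0 -1.0 0;0 0 -2.0 0;0 0 -3.0 0;-0.5 0.3 -3.5 0")

```text
time_s: 10.7
tool_pos: [0.5154, 0.261, 0.1858]
eef_rot: [0.821, 0.57, 0.001, 0.0]
ft_force: [1.0, -0.2, 1.1]
opening: 0.0001
```

Request:
servo_tool(commands="-0.8 0.4 0 0;-1.6 0.8 0 0;-1.6 0.8 0 0;-1.6 0.8 0 0;-1.6 0.8 0 0")

```text
time_s: 11.12
tool_pos: [0.5208, 0.2062, 0.1821]
eef_rot: [0.822, 0.569, -0.0, -0.0]
ft_force: [-0.3, -0.3, 0.2]
opening: 0.0
```

Run:
```python
from w import *
go(0,0,0);head()
for c in ("wrist","side"):
    s=vision.snapshot(c); P=cloud(s); ok=s["depth"]>0
    b=P[ok&(np.hypot(P[...,0]-.5125,P[...,1]-.277)<.01)&(P[...,2]>.06)&(P[...,2]<.085)]
    print(c,"reset z",len(b),np.median(b[:,2]))
    for n in ("vial","jar","rack","tissues","wash"):
        for q in vision.place_of(n,c)[:1]: print(n,round(q["confidence"],2),ray(s,q["position"],0).round(3))
```

```text
t 11.1167 tcp [0.5208 0.2062 0.1821] xyaw 69.43 tilt [-0. -0. -1.] F [-0.3  -0.33  0.23] | units [-12.533 -13.837   6.077]
wrist 7345 top 0.1217 rim [0.1008 0.1026] [0.4972 0.0166 0.1198] ((497.40924072265625, 14.301399230957031), (15.505279541015625, 64.24969482421875), 69.49439239501953)
side 612 top 0.1225 rim [0.1001 0.1031] [0.4904 0.0201 0.1206] ((490.4902648925781, 18.54057502746582), (18.02523422241211, 44.172386169433594), 71.51255798339844)
scene 489 top 0.1222 rim [0.0995 0.1017] [0.5014 0.0137 0.1198] ((499.445068359375, 13.216300964355469), (15.520837783813477, 63.83998107910156), 69.3598861694336)
wrist reset z 688 0.07629139592919762
vial 0.74 [0.408 0.048 0.   ]
jar 0.87 [0.593 0.318 0.   ]
rack 0.67 [0.756 0.301 0.   ]
side reset z 119 0.07734088952684472
vial 0.57 [0.401 0.038 0.   ]
jar 0.68 [0.597 0.323 0.   ]
rack 0.94 [0.76  0.299 0.   ]
tissues 0.89 [0.789 0.102 0.   ]
wash 0.81 [ 0.781 -0.218  0.   ]
```

```bash
python3 -c "
from h import *
print(workorder.close_job())"
```

```text
the job is handed in; nothing more can be done
None
```

I ran the full emergency stop check at about 11 s on the robot's clock (limit 48 s) and handed the job in. It reports no verdict.

- **Press:** I pressed the head in with closed fingertips on top of the bar. The last force reading while pressing was about 6 N. With the hand off, the bar top stayed down at about 0.114 m.
- **Twist:** I pushed the bar clockwise at the end away from the vial until the head popped up. After I let go, the bar top read about 0.122 m and the bar was back at its starting yaw to within about 1°. The force stayed below 7 N in every reading.
- **Reset:** I pressed the button to its stop (fingertips at 0.071 m, about 17–19 N). Afterwards it read 0.076–0.077 m, so it is out again.
- **Bystanders:** The vial, jar, rack, tissues and wash bottle were each found within about 10 mm of where they started. That is roughly the detectors' own scatter, and I never felt contact with any of them. I did not re-measure the dish lid, but the arm never went near it.
- **Disagreement:** In the final check the side camera's bar-centre estimate was off (0.490, 0.019), with only 44 mm of the bar's length measured, probably because the arm hid part of it. The other two cameras agreed with the original position.

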